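Load the wash basket with axle nuts and unlatch it

TASK

Lift the yellow bar of the blue tipping tray so that all four axle nuts slide out of it into the metal wash basket, without touching the nuts, and let the tray back down to level. Then pinch the basket's two orange side catches together and lift the loaded basket out of its dock, roughly level, to about 10 cm above where it sat. Finish holding it there still, both catches pinched and all four nuts inside; leave everything else on the bench alone.

Things in the scene. Friction and masses are not known exactly. Their poses are not given: they have to be found in the camera images.
- station: grey steel base plate 120 x 340 x 12 mm, fixed to the bench, carrying the tipping tray and the basket's dock. Origin on the bench under the plate's centre, z up. Its y axis runs along its length: tray on the +y half, dock on the -y half
- dock (a point): centre of the dock's floor, under the basket, station (0, -100, 12) mm. Beside each catch stands a steel keeper, a lip that reaches 32 mm above the bench at most and 47 mm either side in x; low 10 mm stops surround the basket with 1.5 mm play. Once unlatched the basket lifts straight up
- hinge (a point): hinge axis of the tray, parallel to the station's x axis, at the tray's open pouring lip, station (0, -30, 82) mm; its axes are the station's
- tray (a joint): tray tip angle, rad: 0 level and at rest, grows to a stop at 1.2 as the bar end rises and the nuts pour towards the station's -y. No latch; the blue tray (0.25 kg, 130 mm long from the hinge, 38 mm wide, walls 24 mm high, its rear wall 45 mm short of the bar) falls back by its own weight. Nuts need up to about 0.7 rad to slide; 1.05 empties it
- bar (a point): middle of the tray's round yellow handle bar, 10 mm thick, parallel to the station's x axis, 54 mm free between its side arms. With the tray level it is 175 mm from the hinge along the station's +y and 50 mm above it (132 mm above the bench). It can be gripped from above, fingers closing along the station's y, and turns between the pads as the tray tips, so the fingers can keep pointing down
- basket_mid (a point): aluminium wash basket, open at the top, 46 mm wide (x), 130 mm long (y), 70 mm high (wall towards the tray 56 mm, with a steep ramp down from it inside; far end wall 85 mm), about 0.26 kg empty. This point is midway between the two catch pads, 52 mm above the basket's underside; while docked its axes are the station's
- catch_near_pad (a point): middle of the outer face of the orange catch pad on the basket's -x side, 32 mm long (y) and 36 mm high (z). The two pad faces are 66 mm apart when free and 54 mm when fully pinched; the pad reaches from 34 to 70 mm above the basket's underside
- catch_far_pad (a point): the same on the basket's +x side
- catch_near (a joint): press of the -x catch towards the basket, m: 0 free (its lug at the foot is hooked under the keeper), 0.006 fully in. Sprung: 3 N free, 9 N fully in; clears the keeper beyond 0.004
- catch_far (a joint): the same for the +x catch
- nut0_c (a point): centre of a steel hexagon axle nut, 24 mm across flats, 16 mm high, 40 g, lying flat in the tray at the start
- nut1_c (a point): centre of a steel hexagon axle nut, 24 mm across flats, 16 mm high, 40 g, lying flat in the tray at the start
- nut2_c (a point): centre of a steel hexagon axle nut, 24 mm across flats, 16 mm high, 40 g, lying flat in the tray at the start
- nut3_c (a point): centre of a steel hexagon axle nut, 24 mm across flats, 16 mm high, 40 g, lying flat in the tray at the start
- grease_tin: bystander: tin with a green band, 60 mm across, 70 mm high, origin under its centre
- bearing: bystander: steel bearing ring, 52 mm across, 15 mm high, lying flat
- wrench: bystander: wrench 160 mm long lying flat along its x axis
- brake_disc: bystander: dark steel brake disc, 180 mm across, 6 mm thick, lying flat
- mug: bystander: white mug, 80 mm across, 90 mm high
- oil_bottle: bystander: amber bottle, 66 mm across, 200 mm high
- screwdriver: bystander: screwdriver with a yellow handle, lying along its x axis
Not all that is in view belongs to the job. Leave any red look-alike of the part that bears basket_mid alone.

How it is judged:
By the outcome, as a careful person would: the job done as asked, in the order asked, and still so for the second after the job is handed in, while the arm keeps its last pose, push and grip.
It also fails if it takes over 51 s, if anything falls off the work surface, if the arm or the gripper's body presses on something with over 40 N, if the wrist force passes 120 N, or if a joint passes its speed limit or range.

ROBOT

A 6-joint arm with a two-finger parallel gripper is mounted at the origin on the work surface. World frame = base frame: x ahead of the robot, y to its left, z up, the work surface at z = 0. Lengths are in m, angles in rad, forces in N, time in s.
With the tool pointing down it reaches from about 0.375 to 0.9 m from the base axis. Payload 3.1 kg.
Tool frame: the origin (TCP) lies at the very end of the fingers, on their centre line; the grasp point (between the pads) lies 19 mm behind it (tcp_to_grasp is the distance from the TCP to the grasp point, in m); z points along the fingers, y is the direction in which the jaws open and shut (so a half turn about z gives the same grasp; the last joint's range is limited). The gripper opens to 85 mm and grips with 20 to 120 N. Pads are 22 mm wide; open, the fingers measure 114 mm over their backs; the gripper's body (76 mm by 85 mm) begins 54 mm behind the grasp point. The pads swing forward as they close: fully open they stand 13 mm farther back than shut.
Start: joints at [1.014, 0.527, 1.433, -0, 1.181, -0.178], TCP at [0.231, 0.581, 0.231] pointing down, gripper open.
Joint ranges: [-3.08, 3.08], [-0.75, 2.2], [0.22, 2.44], [-1.43, 4.57], [0, 2.65], [-2.85, 2.85]. Speed limits (rad/s): [2.79, 2.79, 3.14, 3.14, 3.14, 3.14].

INTERFACE

Orientations are given as a unit quaternion [x, y, z, w].
In Python, from station import sense, snapshot, camera_info, sign_off, tcp_to_grasp gives the robot as it stands.
- The arm moves only by the shell command python3 -m inch 'ROWS' [FORCE]. ROWS is JSON, a list of rows, each a list of 3 entries, a list of its own where there are three numbers: the closure, from -1 (fully open) to 1 (shut), so that 0 is half open, then the shift along the tool's x, y, z normalised to -1 to 1, where 1 is 10 cm, then the turn, a rotation vector about the tool's x, y, z normalised to -1 to 1, where 1 is 360 degrees. In form: [[jaw, [dx, dy, dz], [ax, ay, az]], ...]. A call has 1 to 20 rows; each row is the pose to reach, as a shift and turn from the pose commanded when the call began, along the tool's axes at that moment, turning the shorter way round; what a row does not reach only later rows make up. A row lasts 1/10 s, in which the tool goes at most 50 mm and 8.59 degrees, less where a joint would pass 70% of its speed; a pose out of reach is approached as far as the arm can. A call with a number of a shift or a turn outside -1 to 1 is refused whole. A call with a gripper value outside its range is refused whole. The fingers move at their own pace and stop on an object; FORCE is the grip in N (left out, the last holds). Time passes only in rows, so rows that repeat a pose let the fingers close. It gives the time, the measured TCP pose, the force and the opening at its end, in the units of the state.
- sense(): the state, without advancing time (a new reading comes with each control period).
- snapshot(name): name is "scene" or "top" or "wrist"; returns (picture, depth): 400x640x3 uint8, blue, green, red; 400x640 float32, m along the optical axis (not along the pixel's ray), 0 where there is no reading.
- camera_info(name): a dict with "K" (3x3 intrinsics, pixels), "dist" ([k1, k2, p1, p2, k3] as OpenCV has them; the pictures are not rectified), "origin" and "orientation" of the camera in the world. Camera axes: x right, y down, z forward; pixel columns grow to the right and rows downward; lengths in m; the calibration is good to about 2 mm. A picture is of the moment at which its call begins: read the wrist's pose just before it. camera_info takes no time and is no camera call; for the wrist camera it gives the pose at the moment of the call.
- sign_off(): hands the job in, once; it reports no verdict.
The state is a dict: "t": time; "q": joint angles; "qd": joint speeds; "tau": joint torques, N m; "tcp_pos": TCP position; "tool_rot": TCP orientation; "force": force on the tool from outside, world axes, zero at the start; "ft_torque": the same for the moment, N m; "finger_gap": opening from 0.0 (shut) to 1.0 (fully open).
Only numpy, scipy, OpenCV 4.12 (cv2) and the standard library are available. Lean on these libraries where they do the work, as an engineer would, in place of code of your own. Each camera call takes 0.05 s, during which the arm holds its last target.

## Working session

There is one attempt and no reset: what is moved stays moved. The work goes in short steps, Python scripts to look and compute and a shell command to move; the robot and the scene stay as the last step left them, time stands still between calls to the robot, and variables do not carry over. Pictures are saved under pics/ and viewed, and the job is handed in when it is done.

```bash
ls; mkdir -p pics; python3 - <<'E'
from station import *
import cv2
print(sense()); print(tcp_to_grasp)
for n in("scene","top","wrist"):
    c=camera_info(n);print(n,c)
    p,d=snapshot(n);cv2.imwrite(f"pics/{n}0.png",p)
    import numpy as np;np.save(f"pics/{n}0.npy",d)
E
```

```text
pics
{'t': 0.0, 'q': array([ 1.01450699e+00,  5.28478711e-01,  1.43391569e+00, -1.36517134e-05,
        1.18140853e+00, -1.78496788e-01]), 'qd': array([ 1.02039942e-03, -1.08626919e-03, -6.00532590e-04, -7.70164613e-04,
        3.17920541e-04,  4.48196055e-05]), 'tau': array([ 8.77879065e-04, -4.42352486e+01, -1.78025651e+01, -5.15390252e-05,
        8.40128108e-03, -4.48415491e-06]), 'tcp_pos': array([0.23012762, 0.58030845, 0.23032167]), 'tool_rot': array([ 1.87772251e-01,  9.82211973e-01, -1.03365479e-03, -3.91056328e-04]), 'force': array([ 0.72401816,  0.06930557, -0.1683356 ]), 'ft_torque': array([-0.02518235,  0.00380866,  0.07559703]), 'finger_gap': 0.9997600732568844}
0.0187
scene {'K': array([[454.4459895 ,   0.        , 322.47535403],
       [  0.        , 454.4459895 , 199.97533403],
       [  0.        ,   0.        ,   1.        ]]), 'dist': array([0.00994443, 0.        , 0.        , 0.        , 0.        ]), 'origin': array([1.6692052 , 0.18929061, 0.92420438]), 'orientation': array([ 0.57614369,  0.67352544, -0.35335793, -0.29926592])}
top {'K': array([[481.4836638 ,   0.        , 315.63062523],
       [  0.        , 481.4836638 , 199.22988265],
       [  0.        ,   0.        ,   1.        ]]), 'dist': array([-0.05577808,  0.        ,  0.        ,  0.        ,  0.        ]), 'origin': array([0.22538024, 0.02586684, 1.40302429]), 'orientation': array([-0.68613854,  0.72032833, -0.07423644,  0.06949781])}
wrist {'K': array([[309.50017053,   0.        , 316.73786672],
       [  0.        , 309.50017053, 203.41949558],
       [  0.        ,   0.        ,   1.        ]]), 'dist': array([-0.01884293,  0.        ,  0.        ,  0.        ,  0.        ]), 'origin': array([0.15529348, 0.610529  , 0.37358676]), 'orientation': array([0.8165304 , 0.55448711, 0.08978537, 0.13326941])}
```

View pics/scene0.png

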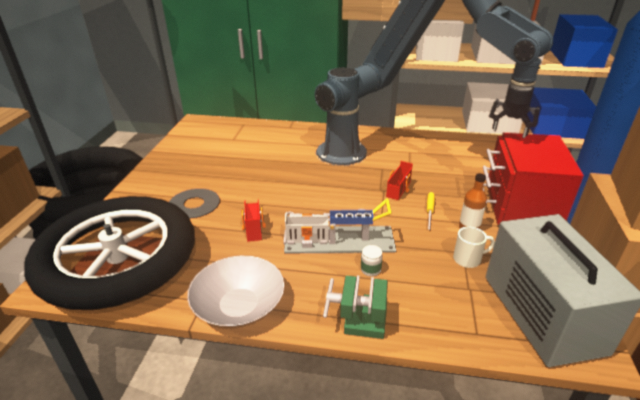

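View pics/top0.png

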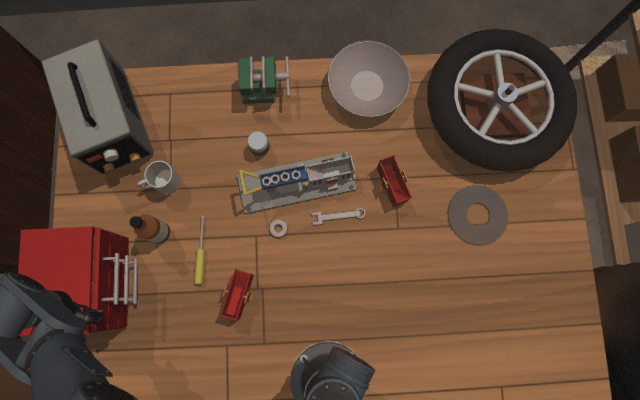

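View pics/wrist0.png

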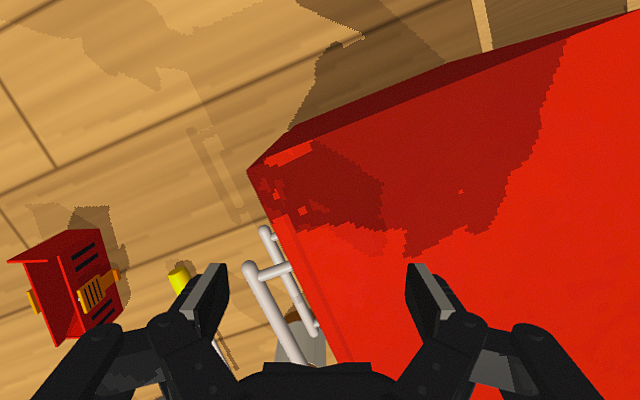

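The top view shows the station at about (296,182), with the yellow bar at (248,182), four nuts at (266–298,178) and the grey metal basket at (330,170). Two red look-alikes are at (394,181) and (237,295). The aluminium basket on the grey plate is the one that fits. I'll enlarge it to confirm and then measure.

```bash
cat > h.py <<'E'
import numpy as np,cv2
from scipy.spatial.transform import Rotation as R
from station import *
def rays(n,px,c=None):
    c=c or camera_info(n)
    u=cv2.undistortPoints(np.array(px,float).reshape(-1,1,2),c["K"],c["dist"]).reshape(-1,2)
    d=np.c_[u,np.ones(len(u))]
    return c["origin"],d@R.from_quat(c["orientation"]).as_matrix().T
def plane(n,px,z,c=None):
    o,d=rays(n,px,c); return o+d*((z-o[2])/d[:,2])[:,None]
def proj(n,P,c=None):
    c=c or camera_info(n)
    Rm=R.from_quat(c["orientation"]).as_matrix()
    p=(np.atleast_2d(P)-c["origin"])@Rm
    return cv2.projectPoints(p,np.zeros(3),np.zeros(3),c["K"],c["dist"])[0].reshape(-1,2)
E
python3 - <<'E'
import cv2
p=cv2.imread("pics/top0.png");cv2.imwrite("pics/topc.png",cv2.resize(p[140:225,225:370],None,fx=5.4,fy=5.4,interpolation=cv2.INTER_CUBIC))
p=cv2.imread("pics/scene0.png");cv2.imwrite("pics/scenec.png",cv2.resize(p[190:265,270:410],None,fx=5.4,fy=5.4,interpolation=cv2.INTER_CUBIC))
E
```

```text
(no output)
```

View pics/topc.png

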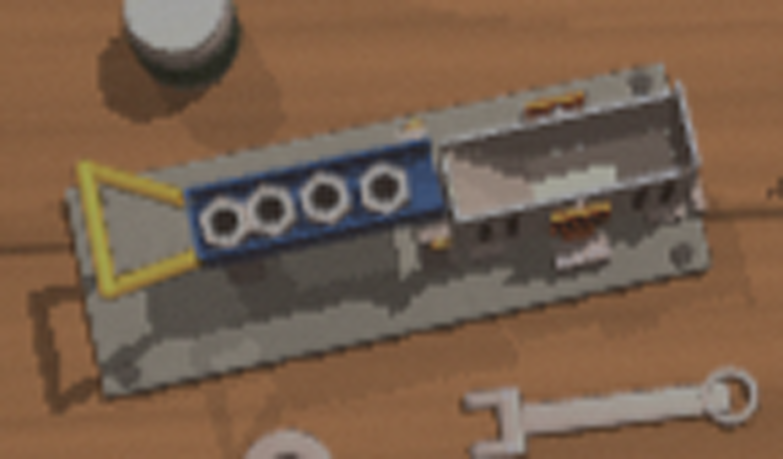

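View pics/scenec.png

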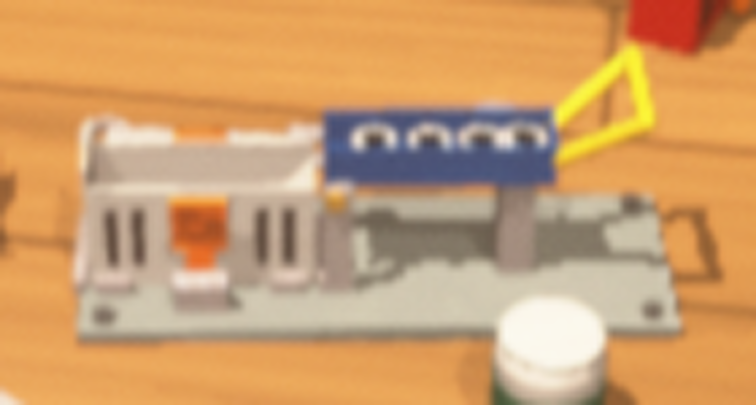

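Confirmed: the aluminium basket with orange catches sits on the grey plate beside the blue tray. The plate corners in the top crop are (68,190), (105,397), (708,268) and (660,65), and the bar runs (87,167)–(107,292). The scene crop shows the same.

```bash
python3 - <<'E'
from h import *
px=np.array([[68,190],[105,397],[708,268],[660,65]])/5.4+[225-.4,140-.4]
P=plane("top",px,.012); print(P)
print([np.linalg.norm(P[i]-P[(i+1)%4]) for i in range(4)])
c=P.mean(0); y=(P[0]+P[1]-P[2]-P[3])[:2]; x=(P[0]+P[3]-P[1]-P[2])[:2]
print(c, np.degrees(np.arctan2(-y[0],y[1])), np.degrees(np.arctan2(x[1],x[0])))
b=plane("top",np.array([[87,167],[107,292]])/5.4+[224.6,139.6],.132);print(b,b.mean(0))
# scene view
px=np.array([[80,338],[683,331]])/5.4+[269.6,189.6]
Q=plane("scene",px,.0);print(Q)
th=np.arctan2(-y[0],y[1]);M=np.array([[np.cos(th),-np.sin(th)],[np.sin(th),np.cos(th)]])
print("bar pred",c[:2]+M@[0,.145],"dock",c[:2]+M@[0,-.1])
print("scene corners pred",proj("scene",[[*(c[:2]+M@[.06,s*.17]),0.0] for s in(-1,1)]), px)
E
```

```text
[[ 0.59805855  0.23967743  0.012     ]
 [ 0.48088511  0.22134856  0.012     ]
 [ 0.53677834 -0.11073288  0.012     ]
 [ 0.65405809 -0.09163486  0.012     ]]
[np.float64(0.11859832614871459), np.float64(0.3367523332131969), np.float64(0.11882455326942613), np.float64(0.33601157859570135)]
[0.56744502 0.06466456 0.012     ] 9.573810466396809 9.069872658671557
[[0.57745426 0.21142555 0.132     ]
 [0.51219255 0.20247668 0.132     ]] [0.54482341 0.20695112 0.132     ]
[[ 0.65165922 -0.09406678  0.        ]
 [ 0.59361129  0.24279115  0.        ]]
bar pred [0.54332891 0.20764502] dock [ 0.58407683 -0.03394266]
scene corners pred [[284.5221915  252.92364543]
 [395.87165535 251.89298331]] [[284.41481481 252.19259259]
 [396.08148148 250.8962963 ]]
```

```bash
python3 -m inch '[[-1,[0,0,-0.5],[0,0,-0.02]],[-1,[0,0,-1],[0,0,-0.04]],[-1,[0,0,-1],[0,0,-0.0867]],[-1,[0,0,-1],[0,0,-0.0867]],[-1,[0,0,-1],[0,0,-0.0867]]]'
python3 - <<'E'
from h import *
s=sense();r=R.from_quat(s["tool_rot"]);print(s["tcp_pos"],r.as_matrix().round(4))
print(r.inv().apply(np.array([.5440,.2073,.25])-s["tcp_pos"])/.1)
E
```

```text
t: 0.65
tcp_pos: [0.2304, 0.5807, 0.3314]
tool_rot: [-0.083, 0.997, -0.0, 0.0]
force: [1.0, -0.2, 0.2]
finger_gap: 0.998
[0.23041134 0.58072259 0.33143762] [[-0.9861 -0.1659  0.    ]
 [-0.1659  0.9861 -0.    ]
 [-0.     -0.     -1.    ]]
[-2.4728025  -4.20276776  0.81451051]
```

```bash
for i in 1; do python3 -m inch '[[-1,[-0.2,-0.4,0],[0,0,0]],[-1,[-0.4,-0.7,0],[0,0,0]],[-1,[-0.6,-1,0],[0,0,0]]]'; done
python3 -m inch '[[-1,[-0.2,-0.4,0],[0,0,0]],[-1,[-0.4,-0.7,0],[0,0,0]],[-1,[-0.6,-1,0],[0,0,0]]]'
python3 -m inch '[[-1,[-0.2,-0.4,0],[0,0,0]],[-1,[-0.4,-0.7,0],[0,0,0]],[-1,[-0.6,-1,0],[0,0,0]]]'
python3 -m inch '[[-1,[-0.2,-0.4,0],[0,0,0]],[-1,[-0.4,-0.7,0],[0,0,0]],[-1,[-0.6,-1,0],[0,0,0]],[-1,[-0.6,-1,0],[0,0,0]],[-1,[-0.6,-1,0],[0,0,0]]]'
python3 - <<'E'
from h import *
c=camera_info("wrist");p,d=snapshot("wrist");np.savez("pics/w1.npz",p=p,d=d,**c);cv2.imwrite("pics/w1.png",p);s=sense();print(s["tcp_pos"],s["t"])
E
```

```text
t: 0.95
tcp_pos: [0.3065, 0.491, 0.3305]
tool_rot: [-0.082, 0.997, -0.001, -0.001]
force: [0.5, 0.5, 1.2]
finger_gap: 1.004
t: 1.25
tcp_pos: [0.3826, 0.4021, 0.3307]
tool_rot: [-0.081, 0.997, -0.0, -0.001]
force: [1.3, 0.7, 0.2]
finger_gap: 0.997
t: 1.55
tcp_pos: [0.4584, 0.3134, 0.3307]
tool_rot: [-0.081, 0.997, -0.0, -0.001]
force: [0.3, -0.0, 0.3]
finger_gap: 0.999
t: 2.05
tcp_pos: [0.5335, 0.2257, 0.3304]
tool_rot: [-0.081, 0.997, 0.0, -0.001]
force: [0.1, 0.3, 0.8]
finger_gap: 1.0
[0.53294954 0.22646024 0.33056098] 2.1
```

View pics/w1.png

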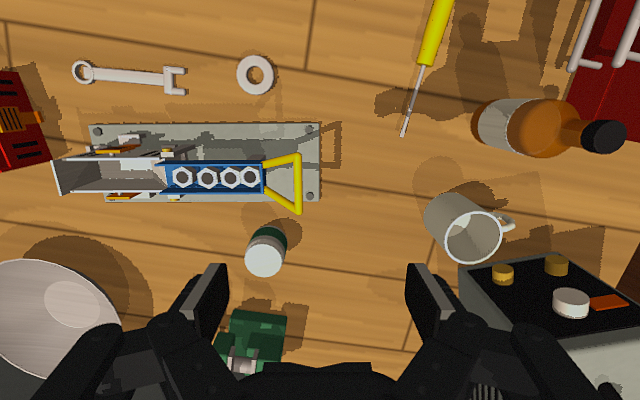

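The wrist view shows the whole station, with the bar at (299,155–212), the nuts at (182–250,177), the basket at (110,175) and the catches near (130,140) and (130,197). I'll enlarge it to get exact pixels.

```bash
python3 - <<'E'
from h import *
p=cv2.imread("pics/w1.png");cv2.imwrite("pics/w1a.png",cv2.resize(p[105:225,200:350],None,fx=5,fy=5,interpolation=cv2.INTER_CUBIC))
cv2.imwrite("pics/w1b.png",cv2.resize(p[110:220,45:200],None,fx=5,fy=5,interpolation=cv2.INTER_CUBIC))
E
```

```text
(no output)
```

View pics/w1a.png

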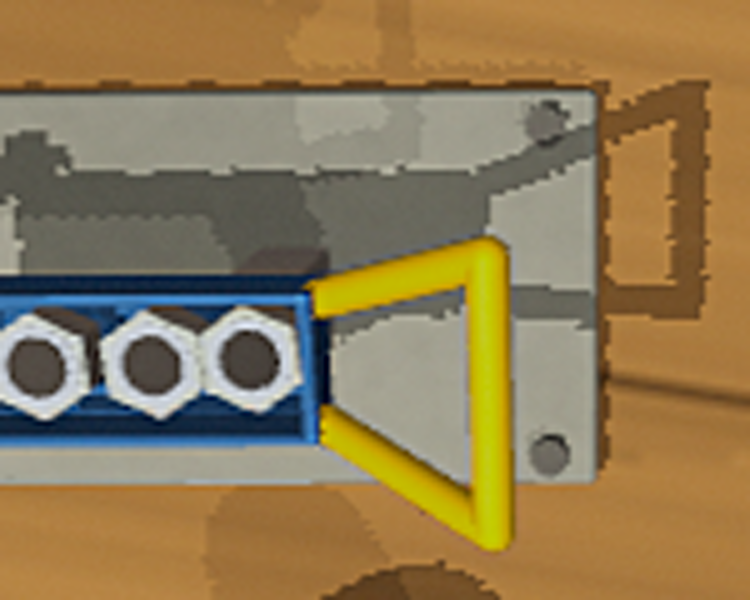

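View pics/w1b.png

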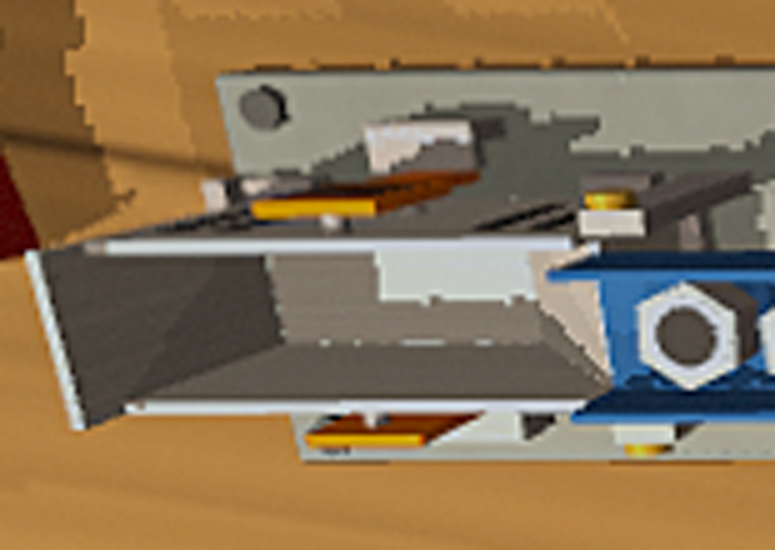

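```bash
python3 - <<'E'
from h import *
f=np.load("pics/w1.npz");c={k:f[k] for k in("K","dist","origin","orientation")}
A=lambda q:np.array(q)/5+[199.6,104.6]
B=lambda q:np.array(q)/5+[44.6,109.6]
px=np.vstack([A([[595,484],[597,90]]),B([[217,76],[303,461]])])
P=plane("wrist",px,.012,c);print(P,[np.linalg.norm(P[i]-P[(i+1)%4]).round(4) for i in range(4)])
C=P.mean(0)[:2]; y=(P[0]+P[1]-P[2]-P[3])[:2]; x=(P[0]+P[3]-P[1]-P[2])[:2]
th=np.arctan2(-y[0],y[1]);print(C,np.degrees(th),np.degrees(np.arctan2(x[1],x[0])))
M=np.array([[np.cos(th),-np.sin(th)],[np.sin(th),np.cos(th)]])
print("bar",C+M@[0,.145],"dock",C+M@[0,-.1])
b=plane("wrist",A([[487,240],[495,547]]),.1345,c);print("bar seen",b,b.mean(0))
k=plane("wrist",B([[252,203],[380,203],[305,446],[425,446]]),.082,c);print("catch",k[:,:2],k.mean(0)); print("catch in station",(k[:,:2]-C)@M)
E
```

```text
[[ 0.60198141  0.24006691  0.012     ]
 [ 0.48348464  0.22097492  0.012     ]
 [ 0.54011959 -0.11240849  0.012     ]
 [ 0.6571303  -0.0929773   0.012     ]] [np.float64(0.12), np.float64(0.3382), np.float64(0.1186), np.float64(0.3376)]
[0.57067898 0.06391401] 9.521919056937689 9.289894432935448
bar [0.54669237 0.20691626] dock [ 0.58722147 -0.03470823]
bar seen [[0.51110686 0.20008861 0.1345    ]
 [0.58180975 0.21213558 0.1345    ]] [0.54645831 0.2061121  0.1345    ]
catch [[ 0.5578927  -0.05626411]
 [ 0.5526891  -0.02360024]
 [ 0.6219551  -0.04595681]
 [ 0.61670792 -0.01381914]] [ 0.58731121 -0.03491008  0.082     ]
catch in station [[-0.03249057 -0.11640719]
 [-0.03221906 -0.08333254]
 [ 0.03239428 -0.11683941]
 [ 0.03253577 -0.08427651]]
```

```bash
cat >> h.py <<'E'
C=np.array([.5707,.0639]);TH=np.radians(9.5)
M=np.array([[np.cos(TH),-np.sin(TH)],[np.sin(TH),np.cos(TH)]])
def st(): 
    s=sense();p=s["tcp_pos"];a=(p[:2]-C)@M
    m=R.from_quat(s["tool_rot"]).as_matrix()
    print("t%.2f"%s["t"],"station mm",(a*1000).round(1),"z %.1f"%(p[2]*1000),"gap %.3f"%s["finger_gap"],"F",s["force"].round(1),"yaw(y) %.2f"%(np.degrees(np.arctan2(m[1,1],m[0,1]))),"tilt",np.degrees(m[:2,2]).round(2))
def go(P):
    s=sense();print("shift",(R.from_quat(s["tool_rot"]).inv().apply(np.array(P)-s["tcp_pos"])/.1).round(3))
def stw(x,y,z): return [*(C+M@[x,y]),z]
E
python3 - <<'E'
from h import *
st();go([.5465,.2065,.2])
E
```

```text
t2.10 station mm [-10.4 166.6] z 330.6 gap 1.005 F [-0.4  0.4 -0.3] yaw(y) 99.44 tilt [-0.12  0.01]
shift [-0.104 -0.22   1.305]
```

```bash
python3 -m inch '[[-0.2,[-0.104,-0.22,0.4],[0,0,0]],[-0.2,[-0.104,-0.22,0.8],[0,0,0]],[-0.2,[-0.104,-0.22,1],[0,0,0]],[-0.2,[-0.104,-0.22,1],[0,0,0]],[-0.2,[-0.104,-0.22,1],[0,0,0]],[-0.2,[-0.104,-0.22,1],[0,0,0]]]' 30
python3 - <<'E'
from h import *
st();go([.5465,.2065,.113])
c=camera_info("wrist");p,d=snapshot("wrist");cv2.imwrite("pics/w2.png",p)
E
```

```text
t: 2.7
tcp_pos: [0.5483, 0.2074, 0.2332]
tool_rot: [-0.084, 0.996, 0.0, 0.002]
force: [0.7, -0.2, 0.0]
finger_gap: 0.597
t2.70 station mm [  1.6 145.2] z 233.2 gap 0.597 F [ 0.7 -0.2  0. ] yaw(y) 99.62 tilt [0.2  0.04]
shift [ 0.024 -0.006  1.201]
```

View pics/w2.png

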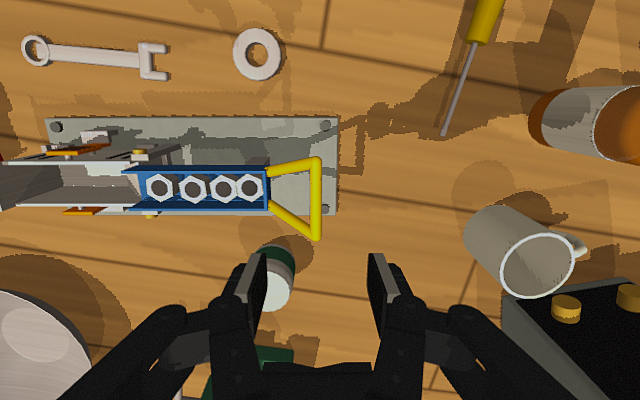

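The bar at column 317 is centred between the fingertips (255 and 378), so I'll descend and grip.

```bash
python3 -m inch '[[-0.2,[0.01,0,0.4],[0,0,0]],[-0.2,[0.01,0,0.7],[0,0,0]],[-0.2,[0.01,0,1],[0,0,0]],[-0.2,[0.01,0,1],[0,0,0]],[-0.2,[0.01,0,1],[0,0,0]]]' 30
python3 -m inch '[[-0.2,[0,0,0.1],[0,0,0]],[-0.2,[0,0,0.2],[0,0,0]],[-0.2,[0,0,0.2],[0,0,0]],[1,[0,0,0.2],[0,0,0]],[1,[0,0,0.2],[0,0,0]],[1,[0,0,0.2],[0,0,0]],[1,[0,0,0.2],[0,0,0]],[1,[0,0,0.2],[0,0,0]],[1,[0,0,0.2],[0,0,0]],[1,[0,0,0.2],[0,0,0]],[1,[0,0,0.2],[0,0,0]]]' 30
python3 - <<'E'
from h import *
st()
c=camera_info("wrist");p,d=snapshot("wrist");cv2.imwrite("pics/w3.png",p)
E
```

```text
t: 3.25
tcp_pos: [0.5473, 0.2065, 0.1324]
tool_rot: [-0.083, 0.997, 0.0, 0.001]
force: [-0.1, -0.3, 0.3]
finger_gap: 0.598
t: 4.35
tcp_pos: [0.5469, 0.2062, 0.1117]
tool_rot: [-0.083, 0.997, -0.0, 0.0]
force: [0.2, -1.7, 4.3]
finger_gap: 0.104
t4.35 station mm [ -0.  144.2] z 111.7 gap 0.104 F [ 0.2 -1.7  4.3] yaw(y) 99.57 tilt [ 0.04 -0.  ]
```

View pics/w3.png

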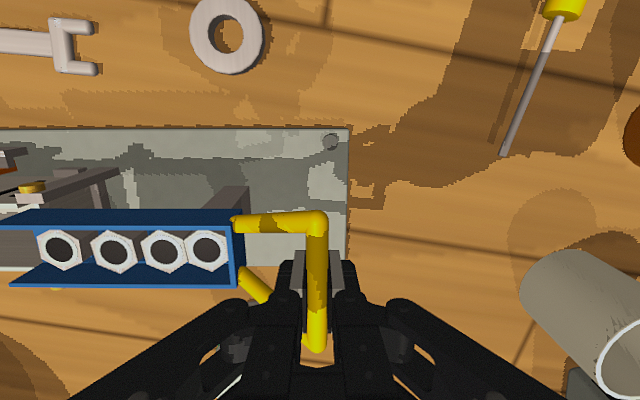

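```bash
python3 -m inch '[[1,[0,-0.027,-0.087],[0,0,0]],[1,[0,-0.059,-0.172],[0,0,0]],[1,[0,-0.094,-0.256],[0,0,0]],[1,[0,-0.134,-0.338],[0,0,0]],[1,[0,-0.178,-0.417],[0,0,0]],[1,[0,-0.226,-0.495],[0,0,0]],[1,[0,-0.277,-0.57],[0,0,0]],[1,[0,-0.333,-0.642],[0,0,0]],[1,[0,-0.333,-0.642],[0,0,0]],[1,[0,-0.333,-0.642],[0,0,0]]]'
python3 - <<'E'
from h import *
st()
p,d=snapshot("scene");cv2.imwrite("pics/s4.png",cv2.resize(p[150:270,260:420],None,fx=5,fy=5,interpolation=cv2.INTER_CUBIC))
E
```

```text
t: 5.4
tcp_pos: [0.5522, 0.1741, 0.1765]
tool_rot: [-0.083, 0.997, 0.001, 0.001]
force: [1.4, 5.4, 1.8]
finger_gap: 0.099
t5.40 station mm [ -0.  111.7] z 176.5 gap 0.099 F [1.4 5.4 1.8] yaw(y) 99.51 tilt [0.06 0.12]
```

View pics/s4.png

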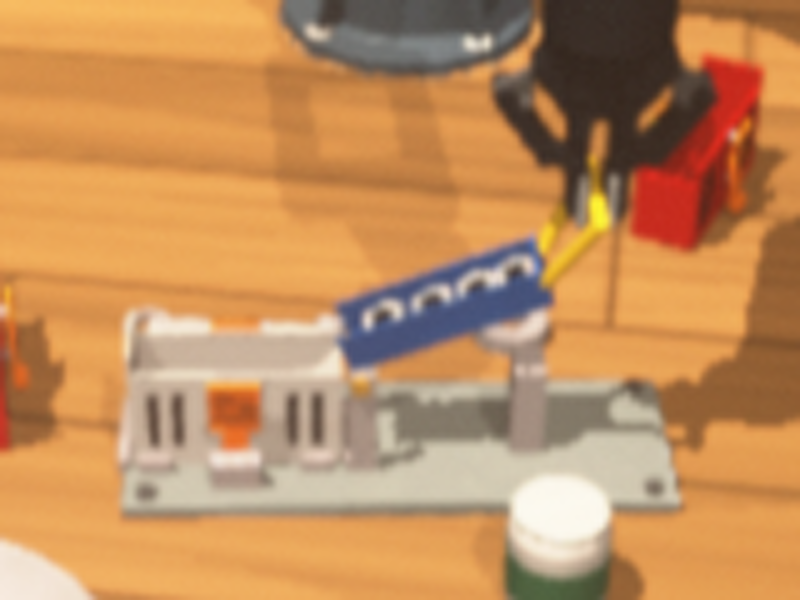

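The tray is tipping as planned and the nuts haven't moved. I'll carry on slowly through the sliding range.

```bash
python3 -m inch '[[1,[0,-0.03,-0.035],[0,0,0]],[1,[0,-0.059,-0.069],[0,0,0]],[1,[0,-0.09,-0.103],[0,0,0]],[1,[0,-0.121,-0.136],[0,0,0]],[1,[0,-0.153,-0.168],[0,0,0]],[1,[0,-0.186,-0.199],[0,0,0]],[1,[0,-0.22,-0.23],[0,0,0]],[1,[0,-0.255,-0.259],[0,0,0]],[1,[0,-0.291,-0.288],[0,0,0]],[1,[0,-0.327,-0.315],[0,0,0]],[1,[0,-0.364,-0.342],[0,0,0]],[1,[0,-0.401,-0.368],[0,0,0]],[1,[0,-0.439,-0.393],[0,0,0]],[1,[0,-0.477,-0.417],[0,0,0]],[1,[0,-0.477,-0.417],[0,0,0]],[1,[0,-0.477,-0.417],[0,0,0]],[1,[0,-0.477,-0.417],[0,0,0]]]'
python3 - <<'E'
from h import *
st()
p,d=snapshot("scene");cv2.imwrite("pics/s5.png",cv2.resize(p[150:270,260:420],None,fx=5,fy=5,interpolation=cv2.INTER_CUBIC))
E
```

```text
t: 7.15
tcp_pos: [0.5601, 0.1274, 0.219]
tool_rot: [-0.083, 0.997, 0.001, 0.001]
force: [-0.8, 5.8, 7.9]
finger_gap: 0.106
t7.15 station mm [-0.  64.4] z 219.0 gap 0.106 F [-0.8  5.8  7.9] yaw(y) 99.56 tilt [0.08 0.12]
```

View pics/s5.png

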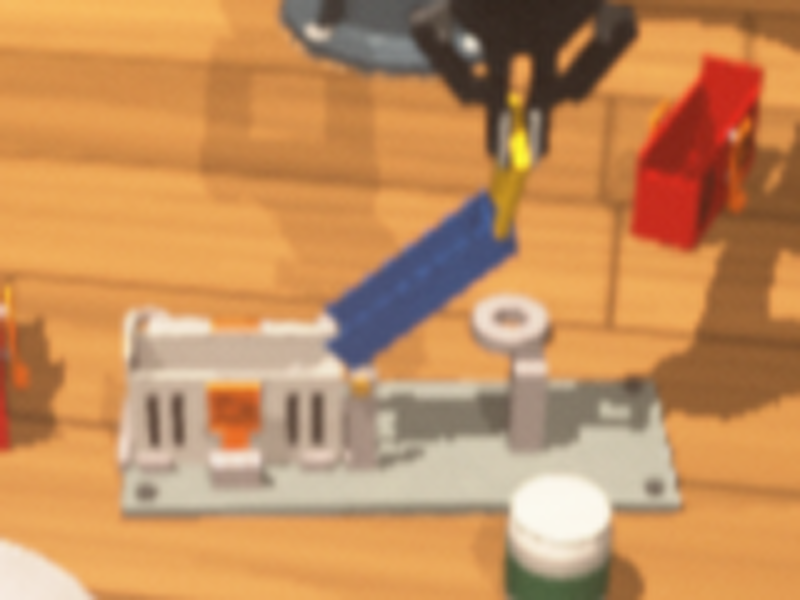

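```bash
python3 - <<'E'
from h import *
p,d=snapshot("top");cv2.imwrite("pics/t5.png",cv2.resize(p[130:230,225:375],None,fx=5,fy=5,interpolation=cv2.INTER_CUBIC))
p,d=snapshot("wrist");cv2.imwrite("pics/w5.png",p)
E
```

```text
(no output)
```

View pics/t5.png

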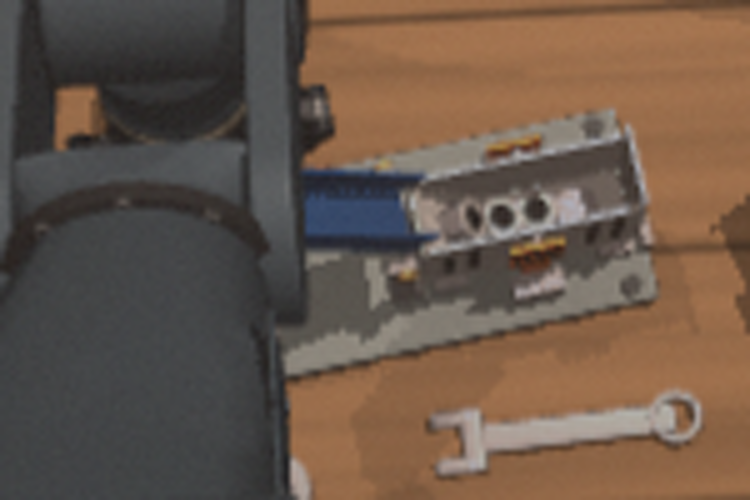

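View pics/w5.png

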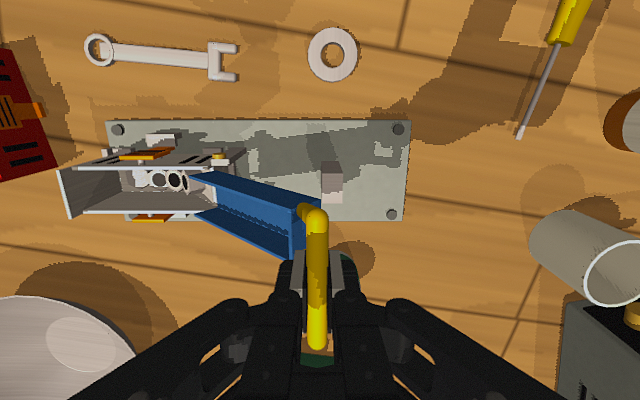

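All four nuts look to be in the basket: in the top crop there are three ring faces at (475,215), (502,215) and (538,208), plus one edge-on at (570,205). The tray looks empty. I'll tip to 1.05 for certainty and then lower.

```bash
python3 -m inch '[[1,[0,-0.079,-0.045],[0,0,0]],[1,[0,-0.161,-0.086],[0,0,0]],[1,[0,-0.244,-0.122],[0,0,0]],[1,[0,-0.329,-0.155],[0,0,0]],[1,[0,-0.415,-0.183],[0,0,0]],[1,[0,-0.503,-0.208],[0,0,0]],[1,[0,-0.503,-0.208],[0,0,0]],[1,[0,-0.503,-0.208],[0,0,0]],[1,[0,-0.503,-0.208],[0,0,0]],[1,[0,-0.503,-0.208],[0,0,0]]]'
python3 - <<'E'
from h import *
st()
p,d=snapshot("top");cv2.imwrite("pics/t6.png",cv2.resize(p[145:215,290:370],None,fx=8,fy=8,interpolation=cv2.INTER_CUBIC))
p,d=snapshot("scene");cv2.imwrite("pics/s6.png",cv2.resize(p[150:270,260:420],None,fx=5,fy=5,interpolation=cv2.INTER_CUBIC))
E
```

```text
t: 8.3
tcp_pos: [0.5686, 0.0764, 0.2392]
tool_rot: [-0.083, 0.997, -0.0, 0.001]
force: [0.3, 2.7, 6.6]
finger_gap: 0.101
t8.30 station mm [-0.  12.7] z 239.2 gap 0.101 F [0.3 2.7 6.6] yaw(y) 99.56 tilt [ 0.07 -0.01]
```

View pics/t6.png

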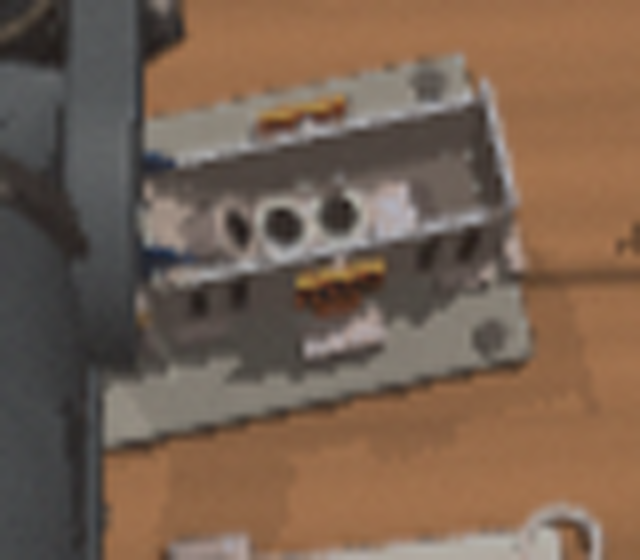

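View pics/s6.png

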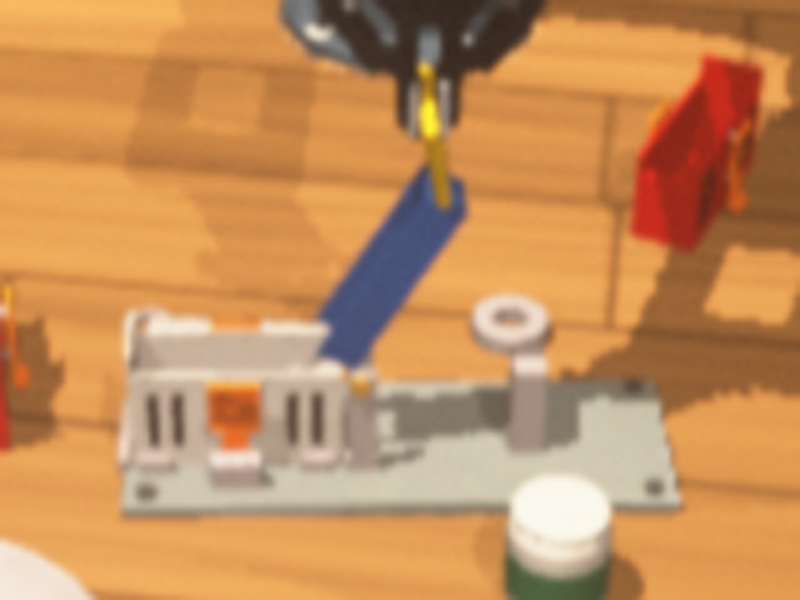

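```bash
python3 -m inch '[[1,[0,0.087,0.025],[0,0,0]],[1,[0,0.174,0.053],[0,0,0]],[1,[0,0.259,0.086],[0,0,0]],[1,[0,0.342,0.122],[0,0,0]],[1,[0,0.424,0.163],[0,0,0]],[1,[0,0.503,0.208],[0,0,0]],[1,[0,0.579,0.257],[0,0,0]],[1,[0,0.653,0.31],[0,0,0]],[1,[0,0.725,0.366],[0,0,0]],[1,[0,0.794,0.426],[0,0,0]],[1,[0,0.859,0.49],[0,0,0]],[1,[0,0.921,0.556],[0,0,0]],[1,[0,0.98,0.625],[0,0,0]]]'
python3 -m inch '[[1,[0,0.055,0.072],[0,0,0]],[1,[0,0.107,0.147],[0,0,0]],[1,[0,0.155,0.225],[0,0,0]],[1,[0,0.199,0.304],[0,0,0]],[1,[0,0.239,0.386],[0,0,0]],[1,[0,0.274,0.47],[0,0,0]],[1,[0,0.29,0.512],[0,0,0]],[1,[0,0.306,0.555],[0,0,0]],[1,[0,0.32,0.598],[0,0,0]],[1,[0,0.333,0.64],[0,0,0]],[1,[0,0.333,0.64],[0,0,0]],[1,[0,0.333,0.64],[0,0,0]],[1,[0,0.333,0.64],[0,0,0]]]'
python3 - <<'E'
from h import *
st()
E
```

```text
t: 9.7
tcp_pos: [0.5521, 0.1737, 0.1747]
tool_rot: [-0.083, 0.997, -0.0, -0.0]
force: [3.0, -1.3, -0.2]
finger_gap: 0.103
t: 11.0
tcp_pos: [0.5466, 0.2061, 0.1117]
tool_rot: [-0.083, 0.997, 0.0, 0.0]
force: [2.1, -0.9, 2.6]
finger_gap: 0.098
t11.00 station mm [ -0.3 144.2] z 111.7 gap 0.098 F [ 2.1 -0.9  2.6] yaw(y) 99.55 tilt [0.01 0.  ]
```

```bash
python3 -m inch '[[-0.2,[0,0,0],[0,0,0]],[-0.2,[0,0,0],[0,0,0]],[-0.2,[0,0,0],[0,0,0]],[-0.2,[0,0,0],[0,0,0]],[-0.2,[0,0,0],[0,0,0]],[-0.2,[0,0,-0.2],[0,0,0]],[-0.2,[0,0,-0.6],[0,0,0]],[-0.2,[0,0,-1],[0,0,0]]]'
python3 -m inch '[[-1,[0,0,-0.4],[0,0,0.02]],[-1,[0,0,-0.7],[0,0,0.04]],[-1,[0,-0.4,-0.7],[0,0,0.06]],[-1,[0,-0.7,-0.7],[0,0,0.08]],[-1,[0,-1,-0.7],[0,0,0.1]]]'
python3 - <<'E'
from h import *
st();go(stw(0,-.1,.28))
p,d=snapshot("scene");cv2.imwrite("pics/s7.png",cv2.resize(p[150:270,260:420],None,fx=5,fy=5,interpolation=cv2.INTER_CUBIC))
E
```

```text
t: 11.8
tcp_pos: [0.5457, 0.2061, 0.2117]
tool_rot: [-0.083, 0.997, -0.0, -0.002]
force: [1.2, 0.7, -0.2]
finger_gap: 0.598
t: 12.3
tcp_pos: [0.563, 0.1068, 0.282]
tool_rot: [0.231, 0.973, 0.0, 0.0]
force: [0.3, 0.3, 0.3]
finger_gap: 1.002
t12.30 station mm [-0.5 43.6] z 282.0 gap 1.002 F [0.3 0.3 0.3] yaw(y) 63.31 tilt [ 0.03 -0.  ]
shift [-0.852 -1.156  0.02 ]
```

View pics/s7.png

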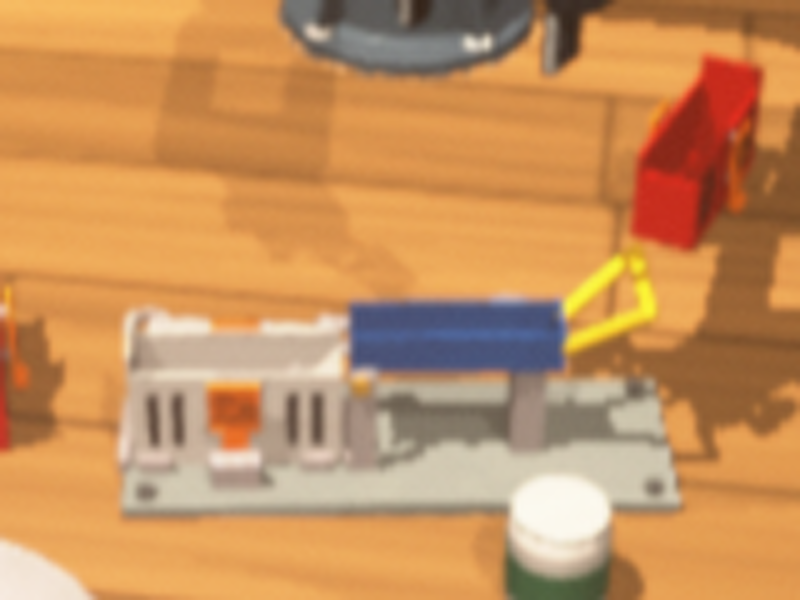

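The tray is level and empty. Next I'll move over the basket and turn the tool so the jaw opens along the station's x.

```bash
python3 -m inch '[[-1,[-0.2,-0.3,0],[0,0,0.022]],[-1,[-0.45,-0.6,0],[0,0,0.045]],[-1,[-0.65,-0.9,0],[0,0,0.067]],[-1,[-0.85,-1,0],[0,0,0.09]],[-1,[-0.85,-1,0],[0,0,0.112]],[-1,[-0.85,-1,0],[0,0,0.135]],[-1,[-0.85,-1,0],[0,0,0.1495]],[-1,[-0.85,-1,0],[0,0,0.1495]],[-1,[-0.85,-1,0],[0,0,0.1495]]]'
python3 - <<'E'
from h import *
st();go(stw(0,-.1,.28))
c=camera_info("wrist");p,d=snapshot("wrist");np.savez("pics/w8.npz",p=p,d=d,**c);cv2.imwrite("pics/w8.png",p)
E
```

```text
t: 13.25
tcp_pos: [0.5946, -0.0196, 0.2814]
tool_rot: [0.644, 0.765, -0.0, -0.0]
force: [0.3, 0.7, -0.9]
finger_gap: 1.0
t13.25 station mm [  9.8 -86.3] z 281.4 gap 1.000 F [ 0.3  0.7 -0.9] yaw(y) 9.88 tilt [-0.02  0.01]
shift [-0.136 -0.099  0.014]
```

View pics/w8.png

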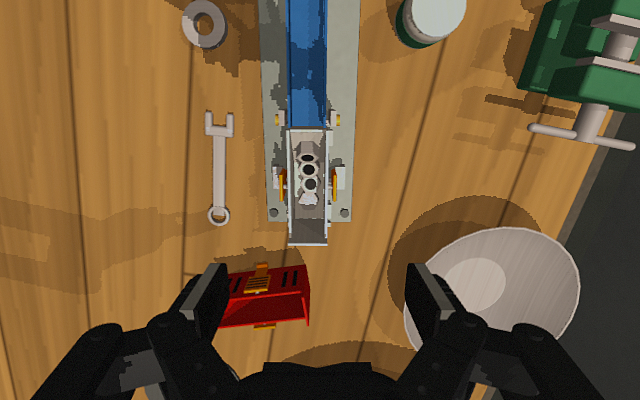

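The wrist view has the basket at (308,185) with its catches at (283,185) and (333,185), and nuts at (308,158–200). I'll enlarge it to count the nuts and measure the catches. The red look-alike at (265,293) isn't in the way.

```bash
python3 - <<'E'
from h import *
p=cv2.imread("pics/w8.png");cv2.imwrite("pics/w8a.png",cv2.resize(p[110:250,250:365],None,fx=4.2857,fy=4.2857,interpolation=cv2.INTER_CUBIC))
E
```

```text
(no output)
```

View pics/w8a.png

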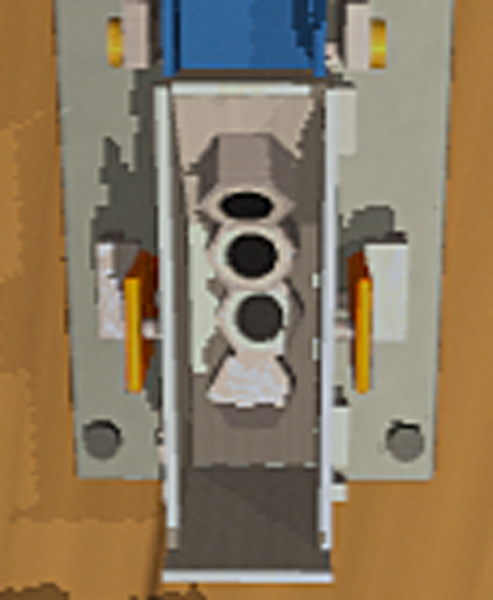

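All four nuts are in the basket. In the crop the catch top edges are at x 125 and 370, y 278–392.

```bash
python3 - <<'E'
from h import *
f=np.load("pics/w8.npz");c={k:f[k] for k in("K","dist","origin","orientation")}
px=np.array([[125,278],[125,392],[371,278],[371,392]])/4.2857+[249.6,109.6]
k=plane("wrist",px,.082,c)[:,:2];print(k,k.mean(0),(k-C)@M,(k.mean(0)-C)@M)
v=k[0]-k[1]+k[2]-k[3];print(np.degrees(np.arctan2(-v[0],v[1])))
m=k.mean(0);go([*m,.18]);go([*m,.046])
E
```

```text
[[ 0.55284116 -0.02541506]
 [ 0.55706478 -0.05682865]
 [ 0.61685553 -0.01427216]
 [ 0.62290181 -0.04535817]] [ 0.58741582 -0.03546851] [[-0.03235515 -0.0851426 ]
 [-0.03337419 -0.11682247]
 [ 0.0326204  -0.08471793]
 [ 0.0334531  -0.11637555]] [ 8.60395109e-05 -1.00764637e-01]
9.33142932034247
shift [-0.144 -0.098  1.014]
shift [-0.144 -0.098  2.354]
```

```bash
python3 -m inch '[[-1,[-0.14,-0.098,0],[0,0,0.001]],[-1,[-0.14,-0.098,0.4],[0,0,0.001]],[-1,[-0.14,-0.098,0.7],[0,0,0.001]],[-1,[-0.14,-0.098,1],[0,0,0.001]],[-1,[-0.14,-0.098,1],[0,0,0.001]],[-1,[-0.14,-0.098,1],[0,0,0.001]]]'
python3 - <<'E'
from h import *
st();go([.5873,-.0352,.046])
c=camera_info("wrist");p,d=snapshot("wrist");cv2.imwrite("pics/w9.png",p)
E
```

```text
t: 13.9
tcp_pos: [0.5873, -0.036, 0.1817]
tool_rot: [0.647, 0.763, -0.0, -0.0]
force: [0.6, -0.7, 1.0]
finger_gap: 0.996
t13.90 station mm [-1.000e-01 -1.012e+02] z 181.7 gap 0.996 F [ 0.6 -0.7  1. ] yaw(y) 9.38 tilt [-0.04 -0.01]
shift [0.007 0.002 1.357]
```

View pics/w9.png

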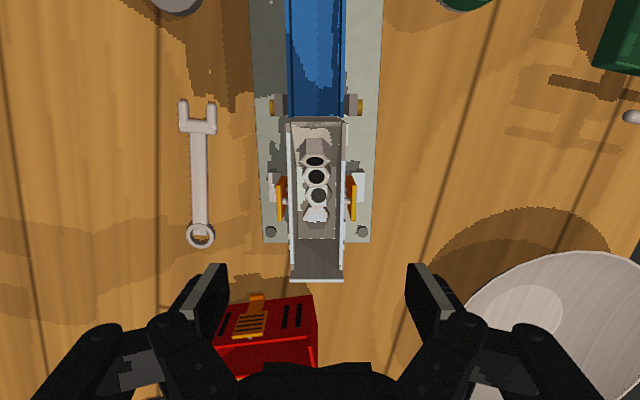

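```bash
python3 -m inch '[[-1,[0,0,0.4],[0,0,0]],[-1,[0,0,0.7],[0,0,0]],[-1,[0,0,0.9],[0,0,0]],[-1,[0,0,1],[0,0,0]],[-1,[0,0,1],[0,0,0]]]' 30
python3 -m inch '[[-1,[0,0,0.2],[0,0,0]],[-1,[0,0,0.37],[0,0,0]],[-1,[0,0,0.37],[0,0,0]],[-1,[0,0,0.37],[0,0,0]]]' 30
python3 - <<'E'
from h import *
st()
c=camera_info("wrist");p,d=snapshot("wrist");cv2.imwrite("pics/w10.png",p)
E
```

```text
t: 14.45
tcp_pos: [0.5879, -0.0354, 0.0818]
tool_rot: [0.647, 0.763, 0.0, 0.0]
force: [-0.6, -0.3, 0.1]
finger_gap: 1.002
t: 14.85
tcp_pos: [0.5887, -0.0355, 0.046]
tool_rot: [0.647, 0.763, 0.001, 0.001]
force: [0.0, 0.8, -0.8]
finger_gap: 1.003
t14.85 station mm [   1.3 -101. ] z 46.0 gap 1.003 F [ 0.   0.8 -0.8] yaw(y) 9.40 tilt [ 0.14 -0.04]
```

View pics/w10.png

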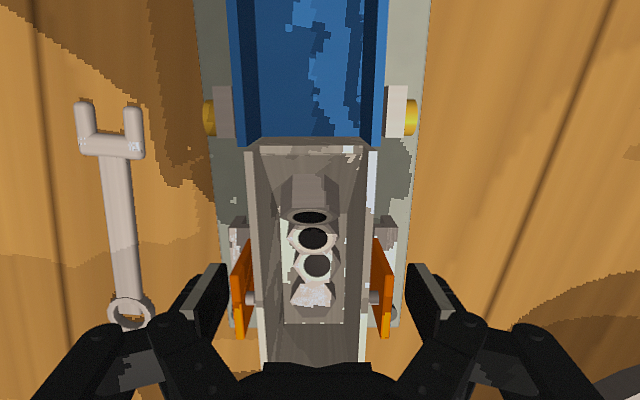

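```bash
python3 -m inch '[[-1,[0,-0.012,0.01],[0,0,0]],[1,[0,-0.012,0.01],[0,0,0]],[1,[0,-0.012,0.01],[0,0,0]],[1,[0,-0.012,0.01],[0,0,0]],[1,[0,-0.012,0.01],[0,0,0]],[1,[0,-0.012,0.01],[0,0,0]],[1,[0,-0.012,0.01],[0,0,0]],[1,[0,-0.012,0.01],[0,0,0]],[1,[0,-0.012,0.01],[0,0,0]]]' 60
python3 - <<'E'
from h import *
st()
c=camera_info("wrist");p,d=snapshot("wrist");cv2.imwrite("pics/w11.png",p)
E
```

```text
t: 15.8
tcp_pos: [0.5867, -0.0356, 0.0458]
tool_rot: [0.647, 0.763, 0.0, 0.001]
force: [-3.2, 0.3, 12.3]
finger_gap: 0.565
t15.80 station mm [  -0.7 -100.8] z 45.8 gap 0.565 F [-3.2  0.3 12.3] yaw(y) 9.42 tilt [ 0.07 -0.04]
```

View pics/w11.png

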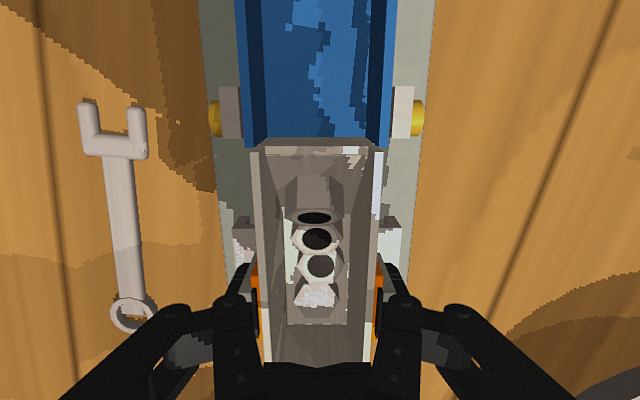

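The gap reads 0.565. Scaled by the bar reading, that is about 54 mm, so both catches are fully pinched. I'll start with a small test lift.

```bash
python3 -m inch '[[1,[0,0,-0.03],[0,0,0]],[1,[0,0,-0.06],[0,0,0]],[1,[0,0,-0.09],[0,0,0]],[1,[0,0,-0.12],[0,0,0]],[1,[0,0,-0.15],[0,0,0]],[1,[0,0,-0.15],[0,0,0]],[1,[0,0,-0.15],[0,0,0]]]' 60
python3 - <<'E'
from h import *
st()
p,d=snapshot("wrist");cv2.imwrite("pics/w12.png",p)
p,d=snapshot("scene");cv2.imwrite("pics/s12.png",cv2.resize(p[150:270,260:420],None,fx=5,fy=5,interpolation=cv2.INTER_CUBIC))
E
```

```text
t: 16.55
tcp_pos: [0.5863, -0.0354, 0.0585]
tool_rot: [0.647, 0.763, 0.0, -0.0]
force: [-0.3, -0.3, -4.2]
finger_gap: 0.564
t16.55 station mm [  -1.  -100.5] z 58.5 gap 0.564 F [-0.3 -0.3 -4.2] yaw(y) 9.39 tilt [-0.  0.]
```

View pics/w12.png

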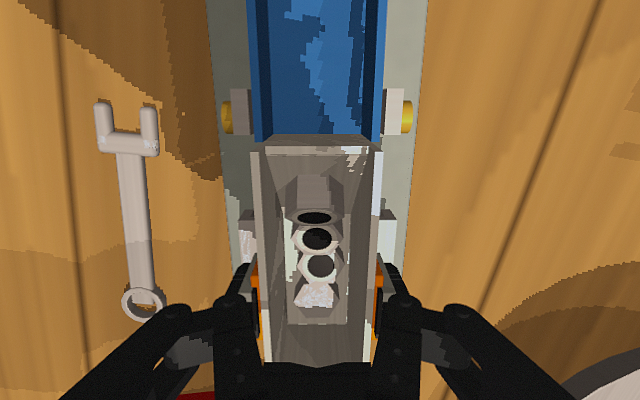

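View pics/s12.png

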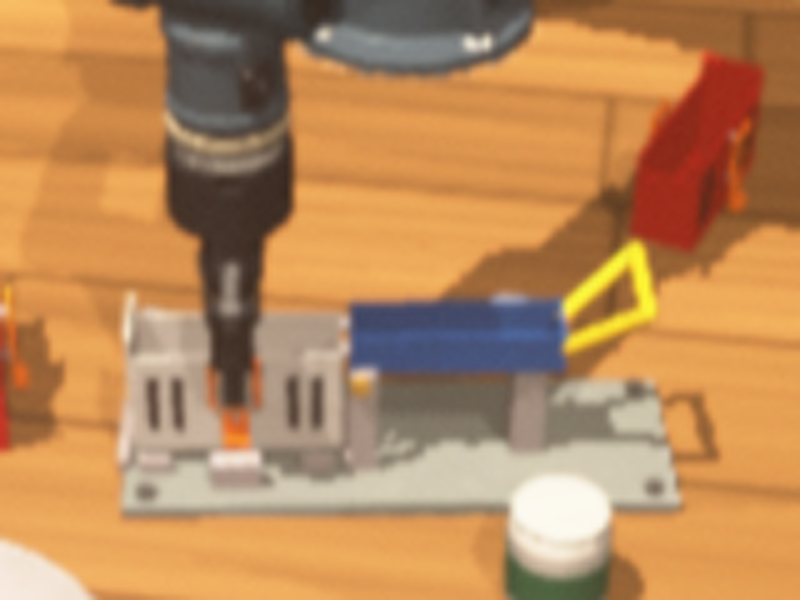

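The basket is unlatched and rising. Fz of −4.2 N matches the loaded weight. I'll lift the rest of the way.

```bash
python3 -m inch '[[1,[0,0,-0.06],[0,0,0]],[1,[0,0,-0.14],[0,0,0]],[1,[0,0,-0.22],[0,0,0]],[1,[0,0,-0.3],[0,0,0]],[1,[0,0,-0.38],[0,0,0]],[1,[0,0,-0.46],[0,0,0]],[1,[0,0,-0.54],[0,0,0]],[1,[0,0,-0.62],[0,0,0]],[1,[0,0,-0.7],[0,0,0]],[1,[0,0,-0.78],[0,0,0]],[1,[0,0,-0.84],[0,0,0]],[1,[0,0,-0.86],[0,0,0]],[1,[0,0,-0.86],[0,0,0]],[1,[0,0,-0.86],[0,0,0]],[1,[0,0,-0.86],[0,0,0]],[1,[0,0,-0.86],[0,0,0]]]' 60
python3 - <<'E'
from h import *
st()
p,d=snapshot("wrist");cv2.imwrite("pics/w13.png",p)
p,d=snapshot("scene");cv2.imwrite("pics/s13.png",cv2.resize(p[150:270,260:420],None,fx=5,fy=5,interpolation=cv2.INTER_CUBIC))
E
```

```text
t: 18.25
tcp_pos: [0.5861, -0.0354, 0.1441]
tool_rot: [0.647, 0.763, -0.0, -0.0]
force: [0.5, 0.3, -5.0]
finger_gap: 0.57
t18.25 station mm [  -1.2 -100.4] z 144.1 gap 0.570 F [ 0.5  0.3 -5. ] yaw(y) 9.38 tilt [-0.05  0.01]
```

View pics/w13.png

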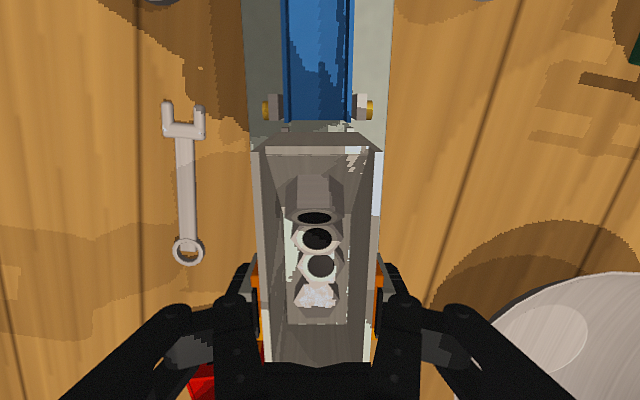

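View pics/s13.png

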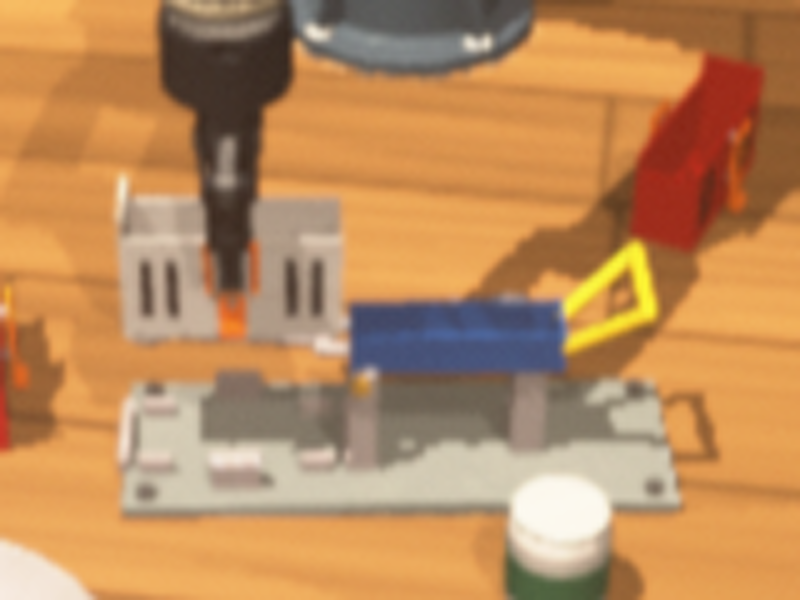

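The basket is level, about 98 mm up, with all four nuts inside and the tray level. I'll hold briefly, recheck and hand in.

```bash
python3 -m inch '[[1,[0,0,-0.015],[0,0,0]],[1,[0,0,-0.015],[0,0,0]],[1,[0,0,-0.015],[0,0,0]],[1,[0,0,-0.015],[0,0,0]],[1,[0,0,-0.015],[0,0,0]],[1,[0,0,-0.015],[0,0,0]],[1,[0,0,-0.015],[0,0,0]],[1,[0,0,-0.015],[0,0,0]]]' 60
python3 - <<'E'
from h import *
st();print(abs(sense()["qd"]).max());print(sign_off());st()
E
```

```text
t: 19.15
tcp_pos: [0.5863, -0.0354, 0.146]
tool_rot: [0.647, 0.763, 0.0, -0.0]
force: [-0.0, 0.7, -4.5]
finger_gap: 0.561
t19.15 station mm [  -1.  -100.5] z 146.0 gap 0.561 F [-0.   0.7 -4.5] yaw(y) 9.38 tilt [-0.  0.]
0.0007638012157080973
the job is handed in; nothing more can be done
None
the job is handed in; nothing more can be done
```

I did the job in the order asked and handed it in at 19.2 s. The basket is held about 100 mm above its dock with both catches pinched and all four nuts inside.

- **Tray:** I gripped the yellow bar and tipped the tray to about 1.05 rad. All four nuts slid into the basket, and I let the tray back down to level. The scene view showed it level and empty.
- **Basket:** I pinched both orange catches with 60 N and lifted the basket straight up.
- **Last checks:** The tool had risen 100 mm, with under 0.1° of tilt and the joints still. The wrist carried about 4.5 N against 4.1 N expected. All four nuts showed in the wrist view just before the final 2 mm lift.
- **Disagreement:** The raw finger opening read about 48 mm across the catches, where fully pinched is 54 mm. The same reading was also low on the 10 mm bar, by a similar proportion, so I take it as the gauge's scale; the catches did release from their keepers cleanly.
- **Bystanders:** Nothing else looked moved in the parts of the bench I checked, including both red look-alikes. I did not take a final full-bench picture.

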